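Steady the rocking bench scale and put the tub on to weigh

TASK

The bench scale rocks because its front left foot (front is the display side, left as you face it) is screwed up too short. Turn the knob of that foot until the scale stands firm with all four feet bearing on the counter, and let go of it. Then set the low rectangular tub gently and upright on the middle of the pan, leave it there, and do not disturb the other things on the counter.

Things in the scene. Friction and masses are not known exactly. Their poses are not given: they have to be found in the camera images.
- scale: steel bench scale, loose, 4 kg: H-frame of two square tubes (28 mm wide, 345 mm long, tops 44 mm up) under a grey housing (190 x 200 mm, top 60 mm up) with a display pod at its front, a pan on top, a levelling foot at each tube end. Origin: its middle, at counter height when level. +x: display (front) to back; +y: left, facing the display; +z up. The display faces the robot within 0.35 rad
- pan_top (a point): centre of the upper face of the pan (190 x 190 mm, 76 mm above the counter when level), axes as the scale's
- counter: the flat steel counter that everything stands on, top at z = 0
- tub: the low rectangular white food tub with its lid on, 100 x 61 mm, lid 105 x 64 mm, 56 mm high overall, about 0.35 kg (0.25 to 0.5 kg). Origin: centre of its underside; +x along its length, +z up
- tub_center (a point): centre of the tub, 28 mm above its underside, axes as the tub's; grip it across its 61 mm width (64 mm at the lid, the top 9 mm)
- round_pot: bystander: round white lidded pot, 96 mm across, 80 mm high; origin: centre of its underside. The tub and this pot stand one on either side of the scale, either way round
- tray_stack: bystander: stack of nested empty card trays, 160 x 120 mm, 66 mm high, behind the scale on the right; origin: centre of its underside
- dough_scraper: bystander: dough scraper lying flat behind the scale on the left, 135 mm wooden handle 25 mm thick and a steel blade; origin: under the middle of the handle
- screw_fl (a joint): turn of the front left levelling screw, rad; grows as its knob is turned clockwise seen from above, which screws the foot down 6 mm a turn (0.95 mm per rad). This foot is too short: it starts between -5.4 and -3.4, clear of the counter. At 0 it is level with the other three; range -9 to 6; friction (0.06 N m) holds it where it is left
- knob_fl (a point): centre of the black ribbed round knob (36 mm across, 26 mm high) on top of the front left screw, over the tube end at x = -75, y = +155 mm in the scale's frame. It turns and sinks with the screw: 70 mm above the counter, underside 12 mm above the tube, when the screw reads 0; about 1 mm higher for each -1 rad. Grip at any yaw; the housing begins 55 mm from its axis
- foot_fl: the front left foot: spindle with a domed black rubber sole 34 mm across; origin: lowest point of the sole. Hangs about 1.5 to 3.5 mm clear at the start. The soles give about 0.5 mm under their share of the weight (10 N each), so with this screw within about 0.8 rad of 0 all four feet bear; turned well beyond, another foot lifts
- screw_fr (a joint): turn of the front right levelling screw, rad; grows as its knob is turned clockwise seen from above, which screws the foot down 6 mm a turn (0.95 mm per rad). Already set: starts within 0.15 rad of 0, level with the others
- knob_fr (a point): centre of the black ribbed round knob (36 mm across, 26 mm high) on top of the front right screw, over the tube end at x = -75, y = -155 mm in the scale's frame. 70 mm above the counter, underside 12 mm above the tube
- foot_fr: the front right foot: spindle with a domed black rubber sole 34 mm across; origin: lowest point of the sole. Stands on the counter
- screw_rl (a joint): turn of the rear left levelling screw, rad; grows as its knob is turned clockwise seen from above, which screws the foot down 6 mm a turn (0.95 mm per rad). Already set: starts within 0.15 rad of 0, level with the others
- knob_rl (a point): centre of the black ribbed round knob (36 mm across, 26 mm high) on top of the rear left screw, over the tube end at x = +75, y = +155 mm in the scale's frame. 70 mm above the counter, underside 12 mm above the tube
- foot_rl: the rear left foot: spindle with a domed black rubber sole 34 mm across; origin: lowest point of the sole. Stands on the counter
- screw_rr (a joint): turn of the rear right levelling screw, rad; grows as its knob is turned clockwise seen from above, which screws the foot down 6 mm a turn (0.95 mm per rad). Already set: starts within 0.15 rad of 0, level with the others
- knob_rr (a point): centre of the black ribbed round knob (36 mm across, 26 mm high) on top of the rear right screw, over the tube end at x = +75, y = -155 mm in the scale's frame. 70 mm above the counter, underside 12 mm above the tube
- foot_rr: the rear right foot: spindle with a domed black rubber sole 34 mm across; origin: lowest point of the sole. Stands on the counter
Not all that is in view belongs to the job. Leave any green look-alike of the tub alone.

How it is judged:
By the outcome, as a careful person would: the job done as asked, in the order asked, and still so for the second after the job is handed in, with the robot touching nothing.
It also fails if it takes over 72 s, if anything falls off the work surface, if the arm or the gripper's body presses on something with over 40 N, if the wrist force passes 120 N, or if a joint passes its speed limit or range.

ROBOT

A 7-joint arm with a two-finger parallel gripper is mounted at the origin on the work surface. World frame = base frame: x ahead of the robot, y to its left, z up, the work surface at z = 0. Lengths are in m, angles in rad, forces in N, time in s.
With the tool pointing down it reaches from about 0.4 to 0.875 m from the base axis. Payload 6.5 kg.
Tool frame: the origin (TCP) lies at the very end of the fingers, on their centre line; the grasp point (between the pads) lies 19 mm behind it (ctrl.grasp_offset is the distance from the TCP to the grasp point, in m); z points along the fingers, y is the line along which they close (so a half turn about z gives the same grasp; the last joint's range is limited). The gripper opens to 88 mm and grips with 3 to 60 N. Pads are 18 mm wide; open, the fingers measure 123 mm over their backs; the gripper's body (75 mm by 187 mm) begins 45 mm behind the grasp point.
Start: joints at [1.182, 0.536, -0.004, 1.538, 0.003, 1.067, -0.071], TCP at [0.206, -0.616, 0.239] pointing down, gripper open.
Joint ranges: [-2.7, 2.7], [-0.37, 2.16], [-1.27, 1.26], [0.24, 2.4], [-1.31, 4.45], [0.19, 1.91], [-2.76, 2.76]. Speed limits (rad/s): [2.39, 2.39, 3.14, 3.14, 3.14, 3.14, 3.14].

INTERFACE

Orientations are given as a 3x3 rotation matrix whose columns are the frame's x, y, z axes.
In Python, from cell import ctrl, camera, camera_model gives the robot as it stands.
- The arm moves only by the tool jog_arm, never from a script. Its argument "plan" is a list of rows, each a list of 3 entries, a list of its own where there are three numbers: the turn, a rotation vector about the tool's x, y, z in degrees, then the shift along the tool's x, y, z in m, then the closure, from 0 (fully open) to 1 (shut). In form: [[[wx, wy, wz], [x, y, z], fingers], ...]. A call has 1 to 8 rows; each row shifts and turns the commanded pose from where the row before left it, along the tool's axes as they then stand; what a row does not reach is not made up. A row lasts 1/8 s, in which the tool goes at most 62.5 mm and 10.7 degrees, less where a joint would pass 70% of its speed; a pose out of reach is approached as far as the arm can. A call with a gripper value outside its range is refused whole. The fingers move at their own pace and stop on an object; the grip force is fixed at half the most. Time passes only in rows, so rows that do not move let the fingers close. It gives the time, the measured TCP pose, the force, the opening and the grip force at its end, in the units of the state.
- ctrl.get_state(): the state, without advancing time (a new reading comes with each control period).
- camera(name): name is "scene" or "top" or "wrist"; returns the picture (480x640x3 uint8, red, green, blue); there is no depth.
- camera_model(name): a dict with "K" (3x3 intrinsics, pixels), "rvec" (rotation vector, rad) and "tvec" (3), from world to camera coordinates, as OpenCV has them. Camera axes: x right, y down, z forward; pixel columns grow to the right and rows downward; lengths in m; the calibration is good to about 2 mm. A picture is of the moment at which its call begins: read the wrist's pose just before it. camera_model takes no time and is no camera call; for the wrist camera it gives the pose at the moment of the call.
- ctrl.finish_job(): hands the job in; it is judged then, once.
The state is a dict: "time_s": time; "q": joint angles; "joint_velocities": joint speeds; "tau": joint torques, N m; "ee_pos": TCP position; "orientation": TCP orientation; "contact_force": force on the tool from outside, world axes, zero at the start; "wrist_torque": the same for the moment, N m; "finger_gap": finger opening in m; "grasp_force": force on a finger pad.
Only numpy, scipy, OpenCV 4.12 (cv2) and the standard library are available. Lean on these libraries where they do the work, as an engineer would, in place of code of your own. Each camera call takes 0.05 s, during which the arm holds its last target. There are 200 camera calls.

## Working session

There is one attempt and no reset: what is moved stays moved. The work goes in short steps, Python scripts to look and compute and a tool call to move; the robot and the scene stay as the last step left them, time stands still between calls to the robot, and variables do not carry over. Pictures are saved under pics/ and viewed, at most 10 in all, crops included, and the job is handed in when it is done.

Besides the shell and the picture viewer there is one more tool, called after "Call:" as a command line: name --argument value ..., lists and objects as JSON in quotes. jog_arm: Moves the arm, as the interface text tells. Its arguments: {"type":"object","properties":{"plan":{"type":"array"}},"required":["plan"]}

```bash
mkdir -p pics; ls
python3 - <<'E'
from cell import ctrl,camera,camera_model
import cv2,numpy as np
for n in ("scene","top"):
    cv2.imwrite(f"pics/{n}0.png",camera(n)[:,:,::-1])
    m=camera_model(n);R=cv2.Rodrigues(np.array(m["rvec"]))[0];print(n,np.round(-R.T@np.array(m["tvec"]),3).ravel(),np.round(R,2).tolist(),m["K"])
s=ctrl.get_state();print(s)
E
```

```text
pics
scene [ 1.23  -0.661  1.116] [[0.66, 0.75, 0.01], [0.57, -0.49, -0.66], [-0.49, 0.45, -0.75]] [[528.78079475   0.         324.79089224]
 [  0.         528.78079475 242.26751032]
 [  0.           0.           1.        ]]
top [ 0.349 -0.065  1.323] [[0.01, -1.0, -0.0], [-0.99, -0.01, -0.16], [0.16, 0.0, -0.99]] [[535.89619781   0.         319.80396343]
 [  0.         535.89619781 229.63022814]
 [  0.           0.           1.        ]]
{'time_s': 0.1, 'q': array([ 1.18180707,  0.53709049, -0.00439969,  1.5387161 ,  0.00261242,
        1.06730511, -0.07119193]), 'joint_velocities': array([-0.00188679, -0.00252161,  0.00067736, -0.00298776,  0.00032172,
       -0.00173853, -0.00047745]), 'tau': array([ 3.08902316e-03, -5.72076201e+01,  9.94304381e-01, -2.52230716e+01,
       -5.61271340e-02,  1.34424912e-02,  3.09995835e-05]), 'ee_pos': array([ 0.20598437, -0.61594237,  0.23794971]), 'orientation': array([[ 9.48337717e-01,  3.17262034e-01, -6.13583976e-04],
       [ 3.17262595e-01, -9.48336718e-01,  1.38386932e-03],
       [-1.42835018e-04, -1.50704272e-03, -9.99998854e-01]]), 'contact_force': array([-0.04062989,  0.24136944, -0.04696998]), 'wrist_torque': array([-0.00784498,  0.02104424, -0.00059465]), 'grasp_force': 0.0, 'finger_gap': 0.08813281342517261}
```

View pics/top0.png

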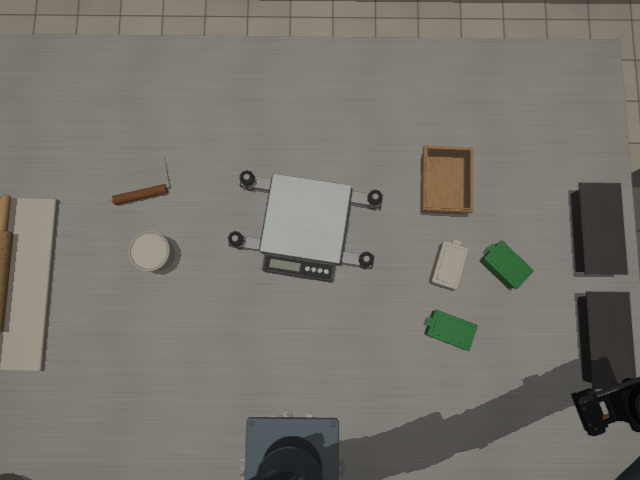

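View pics/scene0.png

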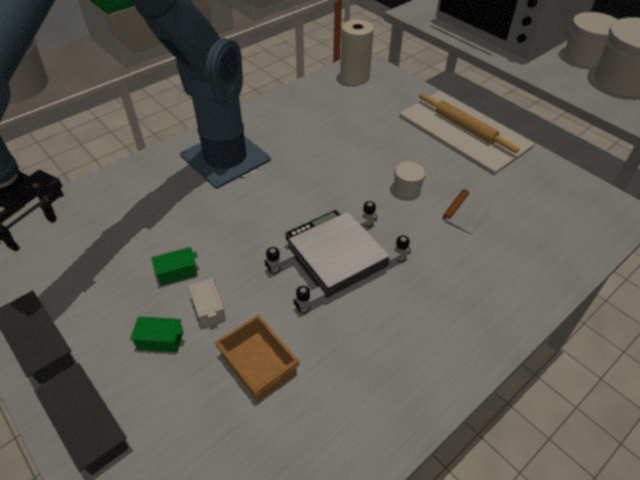

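The top view shows the scale display at the bottom (robot side) near (300,267). The front left knob is at (236,240), front right at (366,260), rear left at (247,179) and rear right at (375,198).

Tub candidates are the white box at (450,265) and the green boxes at (508,264) and (451,330). The white one fits the description and the green ones are look-alikes. I'll confirm this in an enlarged crop.

```bash
cat > h.py <<'E'
from cell import ctrl,camera,camera_model
import cv2,numpy as np
from scipy.spatial.transform import Rotation as Ro
def cam(n):
    m=camera_model(n);return np.array(m["K"]),cv2.Rodrigues(np.array(m["rvec"]))[0],np.array(m["tvec"]).ravel()
def ray(c,uv,z):
    K,R,t=c;o=-R.T@t;d=R.T@np.linalg.inv(K)@np.array([uv[0],uv[1],1.]);return o+d*(z-o[2])/d[2]
def proj(c,p):
    K,R,t=c;x=K@(R@np.array(p)+t);return x[:2]/x[2]
def tool(p,yaw=None):
    "shift to world point p (TCP) in tool axes, now"
    s=ctrl.get_state();return np.round(s["orientation"].T@(np.array(p)-s["ee_pos"]),4)
E
python3 - <<'E'
from h import *
im=cv2.imread("pics/top0.png");c=cam("top")
a=cv2.resize(im[150:300,220:400],None,fx=4.4,fy=4,interpolation=3)[:, :400*2]
b=cv2.resize(im[225:305,415:495],None,fx=5,fy=5,interpolation=3)
a=cv2.resize(im[165:285,225:385],(533,400),interpolation=3)
cv2.imwrite("pics/c1.png",np.hstack([a,b[:, :267*1]]))
g=cv2.cvtColor(im,cv2.COLOR_BGR2GRAY)
P={}
for n,u in dict(fl=(236,240),fr=(366,260),rl=(247,179),rr=(375,198)).items():
    P[n]=ray(c,u,.083);print(n,P[n].round(3))
print([np.linalg.norm(P[a]-P[b]).round(3) for a,b in (("fl","fr"),("rl","rr"),("fl","rl"),("fr","rr"))],"want .31 .15")
# white tub mask
hsv=cv2.cvtColor(im,cv2.COLOR_BGR2HSV)[225:305,415:480]
print(hsv[40,35],hsv[5,5])
m=((hsv[...,2]>170)).astype(np.uint8);
n,l,st,ce=cv2.connectedComponentsWithStats(m)
for i in range(1,n):
    if st[i,4]>50:
        pts=np.argwhere(l==i)[:,::-1]+[415,225]
        w=np.array([ray(c,p,.056)[:2] for p in pts]).astype(np.float32);print(st[i],cv2.minAreaRect(w))
E
```

```text
fl [0.52  0.135 0.083]
fr [ 0.476 -0.169  0.083]
rl [0.667 0.114 0.083]
rr [ 0.624 -0.19   0.083]
[np.float64(0.307), np.float64(0.307), np.float64(0.148), np.float64(0.149)] want .31 .15
[ 18  32 159] [ 18  19 133]
```

View pics/c1.png

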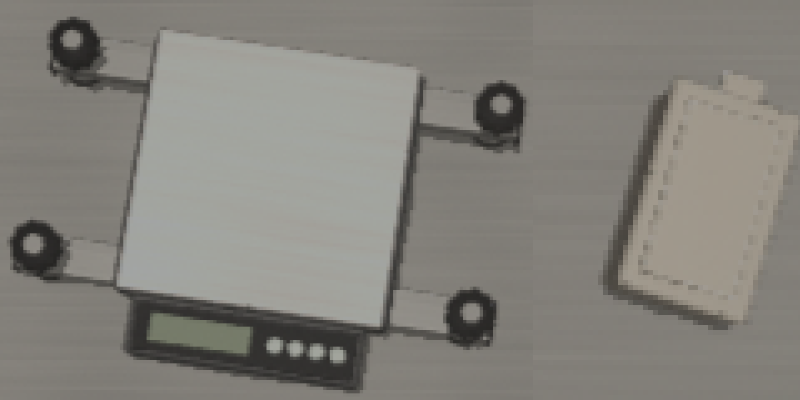

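The crop confirms it: the tub is the white lidded box with a tab, around (450,265). The scale yaw is about -0.143 rad and the front left knob is at about (0.52, 0.135). I'll move there first.

Call:
jog_arm --plan '[[[0, 0, 0], [0.038, -0.0437, 0], 0], [[0, 0, 0], [0.038, -0.0437, 0], 0], [[0, 0, 0], [0.038, -0.0437, 0], 0], [[0, 0, 0], [0.038, -0.0437, 0], 0], [[0, 0, 0], [0.038, -0.0437, 0], 0], [[0, 0, 0], [0.038, -0.0437, 0], 0], [[0, 0, 0], [0.038, -0.0437, 0], 0], [[0, 0, 0], [0.038, -0.0437, 0], 0]]'

```text
time_s: 1.1
ee_pos: [0.3839, -0.1866, 0.2387]
orientation: [[0.948, 0.317, 0.0], [0.317, -0.948, -0.0], [0.0, 0.0, -1.0]]
contact_force: [1.0, 0.4, -0.0]
finger_gap: 0.0885
grasp_force: 0.0
```

Call:
jog_arm --plan '[[[0, 0, 0], [0.038, -0.0437, 0], 0], [[0, 0, 0], [0.038, -0.0437, 0], 0], [[0, 0, 0], [0.038, -0.0437, 0], 0], [[0, 0, 0], [0.038, -0.0437, 0], 0], [[0, 0, 0], [0.038, -0.0437, 0], 0], [[0, 0, 0], [0.038, -0.0437, 0], 0.43], [[0, 0, -10], [0, 0, 0], 0.43], [[0, 0, -10], [0, 0, 0], 0.43]]'

```text
time_s: 2.1
ee_pos: [0.5163, 0.1335, 0.2382]
orientation: [[0.778, 0.628, -0.001], [0.628, -0.778, -0.0], [-0.001, -0.001, -1.0]]
contact_force: [0.2, -0.9, -0.9]
finger_gap: 0.0606
grasp_force: 0.0
```

Run:
```python
from h import *
s=ctrl.get_state();print(s["q"].round(3),s["ee_pos"].round(4),s["orientation"].round(3).tolist(),s["finger_gap"],s["contact_force"].round(2))
c=cam("top")
L=[ray(c,u,.056) for u in ((443.8,241),(468.4,248),(456.4,290),(432.4,283))];L=np.array(L)
print(L.round(3),L.mean(0).round(3),np.linalg.norm(np.diff(L,axis=0),axis=1).round(3))
```

```text
[ 0.066  0.386 -0.506  1.825  0.22   0.988 -1.423] [0.5163 0.1335 0.2382] [[0.778, 0.628, -0.001], [0.628, -0.778, -0.0], [-0.001, -0.001, -1.0]] 0.06061681734209855 [ 0.22 -0.89 -0.86]
[[ 0.526 -0.357  0.056]
 [ 0.51  -0.415  0.056]
 [ 0.41  -0.383  0.056]
 [ 0.426 -0.327  0.056]] [ 0.468 -0.37   0.056] [0.06  0.105 0.058]
```

Call:
jog_arm --plan '[[[0, 0, -10.5], [0, 0, 0], 0.43], [[0, 0, -10.5], [0, 0, 0], 0.43], [[0, 0, -10.5], [0, 0, 0], 0.43], [[0, 0, -10.5], [0, 0, 0], 0.43], [[0, 0, -10.5], [0, 0, 0], 0.43], [[0, 0, -10.5], [0, 0, 0], 0.43], [[0, 0, -10.5], [0, 0, 0], 0.43], [[0, 0, -10.5], [0, 0, 0], 0.43]]'

```text
time_s: 3.1
ee_pos: [0.5164, 0.1323, 0.2384]
orientation: [[-0.542, 0.84, -0.001], [0.84, 0.542, -0.0], [0.0, -0.001, -1.0]]
contact_force: [-0.4, 0.5, -0.8]
finger_gap: 0.0506
grasp_force: 0.0
```

Call:
jog_arm --plan '[[[0, 0, -10.5], [0, 0, 0], 0.43], [[0, 0, -10.5], [0, 0, 0], 0.43], [[0, 0, -10.5], [0, 0, 0], 0.43], [[0, 0, -10.5], [0, 0, 0], 0.43], [[0, 0, -10.5], [0, 0, 0], 0.43], [[0, 0, -10.5], [0, 0, 0], 0.43], [[0, 0, -10.5], [0, 0, 0], 0.43], [[0, 0, -10.5], [0, 0, 0], 0.43]]'

```text
time_s: 4.1
ee_pos: [0.5164, 0.1322, 0.2384]
orientation: [[-0.892, -0.451, -0.001], [-0.451, 0.892, -0.0], [0.001, -0.0, -1.0]]
contact_force: [-0.1, -0.1, 1.0]
finger_gap: 0.0499
grasp_force: 0.0
```

Call:
jog_arm --plan '[[[0, 0, -10.5], [0, 0, 0], 0.43], [[0, 0, -10.5], [0, 0, 0], 0.43], [[0, 0, -10.5], [0, 0, 0], 0.43], [[0, 0, -10.5], [0, 0, 0], 0.43], [[0, 0, -10.5], [0, 0, 0], 0.43], [[0, 0, 0], [0, 0, 0], 0.43]]'

```text
time_s: 4.85
ee_pos: [0.5164, 0.1323, 0.2383]
orientation: [[-0.193, -0.981, -0.001], [-0.981, 0.193, -0.0], [0.0, 0.001, -1.0]]
contact_force: [-0.1, 0.3, 0.5]
finger_gap: 0.0507
grasp_force: 0.0
```

Run:
```python
from h import *
c=cam("wrist");cv2.imwrite("pics/w1.png",camera("wrist")[:,:,::-1])
s=ctrl.get_state();print(s["q"].round(3),s["ee_pos"].round(4),s["orientation"].round(3).tolist(),s["finger_gap"],s["contact_force"].round(2))
print(proj(c,[.521,.135,.087]),proj(c,[.521,.135,.0]),-c[1].T@c[2])
```

```text
[ 0.54   0.662 -1.236  1.802  0.677  1.185  2.035] [0.5165 0.1324 0.2384] [[-0.195, -0.981, -0.001], [-0.981, 0.195, -0.0], [0.0, 0.001, -1.0]] 0.05025670264502725 [-0.54  0.39  0.89]
[311.91005965 225.14424702] [312.90658206 204.02581041] [0.50009591 0.05089061 0.3841987 ]
```

View pics/w1.png

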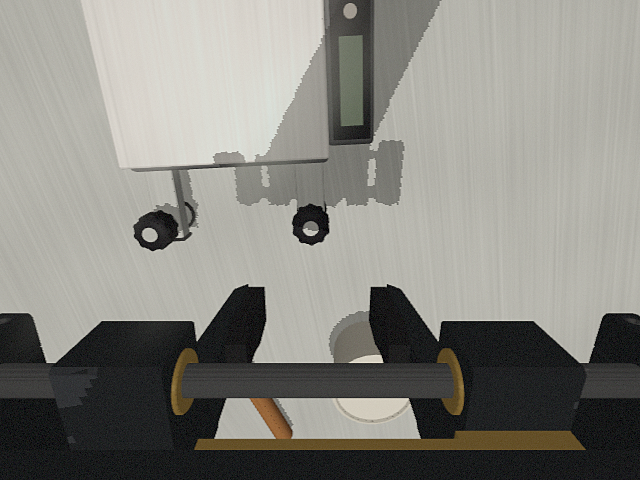

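The wrist view shows the front left knob at about (311,225) with its white cap at (311,229). The rear left knob is at about (155,232), and the pan is above them.

Run:
```python
from h import *
c=cam("wrist");ct=cam("top")
im=cv2.imread("pics/w1.png");g=cv2.cvtColor(im,cv2.COLOR_BGR2GRAY)
def sil(g,c,box,thr):
    x0,y0,x1,y1=box;m=(g[y0:y1,x0:x1]<thr).astype(np.uint8)
    m=cv2.morphologyEx(m,cv2.MORPH_CLOSE,np.ones((15,15)));m=cv2.morphologyEx(m,cv2.MORPH_OPEN,np.ones((7,7)))
    n,l,st,ce=cv2.connectedComponentsWithStats(m);i=1+st[1:,4].argmax();return st[i],ce[i]+[x0,y0]
st,ce=sil(g,c,(285,195,340,255),70);print(st,ce, "wrist knob", ray(c,ce,.0745).round(4),"cap",ray(c,(311,229),.088).round(4))
t=cv2.cvtColor(cv2.imread("pics/top0.png"),cv2.COLOR_BGR2GRAY)
st,ce=sil(t,ct,(226,228,250,252),60);print(st,ce,ray(ct,ce,.0745).round(4))
```

```text
[   8    9   36   40 1211] [310.9430223  223.24525186] wrist knob [0.5225 0.1366 0.0745] cap [0.5225 0.1382 0.088 ]
[  0   0  24  24 512] [236.5 240.5] [0.5204 0.1352 0.0745]
```

Call:
jog_arm --plan '[[[0, 0, 0], [-0.005, -0.0046, 0.03], 0.43], [[0, 0, 0], [0, 0, 0.04], 0.43], [[0, 0, 0], [0, 0, 0.04], 0.43], [[0, 0, 0], [0, 0, 0.03], 0.43], [[0, 0, 0], [0, 0, 0.02], 0.43], [[0, 0, 0], [0, 0, 0.015], 0.43], [[0, 0, 0], [0, 0, 0.006], 0.43], [[0, 0, 0], [0, 0, 0], 0.43]]'

```text
time_s: 5.9
ee_pos: [0.5223, 0.1367, 0.058]
orientation: [[-0.191, -0.982, 0.0], [-0.982, 0.191, 0.0], [-0.0, -0.0, -1.0]]
contact_force: [-0.9, 0.2, -0.5]
finger_gap: 0.0502
grasp_force: 0.0
```

Call:
jog_arm --plan '[[[0, 0, 0], [0, 0, 0], 0.5], [[0, 0, 0], [0, 0, 0], 0.53], [[0, 0, 0], [0, 0, 0], 0.55], [[0, 0, 0], [0, 0, 0], 0.57], [[0, 0, 0], [0, 0, 0], 0.6], [[0, 0, 0], [0, 0, 0], 0.62], [[0, 0, 0], [0, 0, 0], 0.65]]'

```text
time_s: 6.78
ee_pos: [0.5231, 0.1364, 0.0579]
orientation: [[-0.191, -0.982, 0.002], [-0.982, 0.191, 0.0], [-0.0, -0.002, -1.0]]
contact_force: [6.4, -1.5, -0.1]
finger_gap: 0.0352
grasp_force: 30.0
```

Run:
```python
from h import *
s=ctrl.get_state();print(s)
```

```text
{'time_s': 6.775, 'q': array([ 0.37564301,  0.88425725, -0.9941836 ,  1.89860601,  0.95100709,
        0.92241819,  1.85102847]), 'joint_velocities': array([-2.24697944e-03, -6.42079959e-04,  1.09616636e-03, -1.38341550e-04,
        1.04158362e-03, -1.62620742e-03,  4.96429114e-05]), 'tau': array([-1.19478263e+00, -5.03323889e+01, -1.74033004e+01, -1.02553511e+01,
       -1.24940973e+00,  5.57384826e-01,  5.20298083e-03]), 'ee_pos': array([0.52305073, 0.13641781, 0.05793508]), 'orientation': array([[-1.91346368e-01, -9.81521367e-01,  1.54041892e-03],
       [-9.81522518e-01,  1.91346661e-01,  4.40594274e-05],
       [-3.37999287e-04, -1.50352525e-03, -9.99998813e-01]]), 'contact_force': array([ 6.41794381, -1.49950937, -0.08646009]), 'wrist_torque': array([-0.05780936, -1.16291247,  0.03699699]), 'grasp_force': 29.9968358874321, 'finger_gap': 0.035241310680468464}
```

Call:
jog_arm --plan '[[[0, 0, 0], [0, -0.001, 0], 0.65], [[0, 0, 10], [0, 0, 0.00017], 0.65], [[0, 0, 10], [0, 0, 0.00017], 0.65], [[0, 0, 10], [0, 0, 0.00017], 0.65], [[0, 0, 10], [0, 0, 0.00017], 0.65], [[0, 0, 10], [0, 0, 0.00017], 0.65], [[0, 0, 10], [0, 0, 0.00017], 0.65], [[0, 0, 0], [0, 0, 0], 0.65]]'

```text
time_s: 7.78
ee_pos: [0.522, 0.1377, 0.0568]
orientation: [[-0.945, -0.328, -0.001], [-0.328, 0.945, 0.001], [0.001, 0.001, -1.0]]
contact_force: [-0.9, 2.2, 2.7]
finger_gap: 0.0356
grasp_force: 30.0
```

Call:
jog_arm --plan '[[[0, 0, 10], [0, 0, 0.00017], 0.65], [[0, 0, 10], [0, 0, 0.00017], 0.65], [[0, 0, 10], [0, 0, 0.00017], 0.65], [[0, 0, 0], [0, 0, 0], 0.65]]'

```text
time_s: 8.28
ee_pos: [0.5221, 0.1386, 0.0563]
orientation: [[-0.983, 0.185, -0.001], [0.185, 0.983, 0.002], [0.001, 0.002, -1.0]]
contact_force: [-2.0, 5.7, 2.9]
finger_gap: 0.0351
grasp_force: 30.0
```

```bash
cat > st.py <<'E'
from h import *
s=ctrl.get_state();o=s["orientation"]
print("q",s["q"].round(2),"p",(s["ee_pos"]*1000).round(2),"yaw",np.degrees(np.arctan2(o[1,0],o[0,0])).round(2),"F",s["contact_force"].round(2),"T",s["wrist_torque"].round(2),"gap",s["finger_gap"].round(4))
E
python3 st.py
```

```text
Traceback (most recent call last):
  File "st.py", line 3, in <module>
    print("q",s["q"].round(2),"p",(s["ee_pos"]*1000).round(2),"yaw",np.degrees(np.arctan2(o[1,0],o[0,0])).round(2),"F",s["contact_force"].round(2),"T",s["wrist_torque"].round(2),"gap",s["finger_gap"].round(4))
                                                                                                                                                                                        ^^^^^^^^^^^^^^^^^^^^^
AttributeError: 'float' object has no attribute 'round'
```

Call:
jog_arm --plan '[[[0, 0, 0], [0, 0.001, 0], 0.65], [[0, 0, 10], [0, 0, 0.00017], 0.65], [[0, 0, 10], [0, 0, 0.00017], 0.65], [[0, 0, 10], [0, 0, 0.00017], 0.65], [[0, 0, 0], [0, 0, 0], 0.65], [[0, 0, 0], [0, 0, 0], 0.65]]'

```text
time_s: 9.02
ee_pos: [0.5227, 0.1395, 0.0559]
orientation: [[-0.759, 0.651, -0.0], [0.651, 0.759, 0.003], [0.002, 0.002, -1.0]]
contact_force: [-1.6, 6.0, 3.5]
finger_gap: 0.0354
grasp_force: 30.0
```

```bash
sed -i 's/s\["finger_gap"\].round(4)/round(s["finger_gap"],4)/' st.py; python3 st.py
```

```text
q [ 0.09  0.7  -0.57  1.91  0.57  0.69  0.04] p [522.73 139.47  55.85] yaw 139.37 F [-1.57  5.99  3.55] T [ 1.52  0.09 -0.03] gap 0.0354
```

Call:
jog_arm --plan '[[[0, 0, 0], [0.0006, 0.0007, 0], 0.65], [[0, 0, 10], [0, 0, 0.00017], 0.65], [[0, 0, 10], [0, 0, 0.00017], 0.65], [[0, 0, 10], [0, 0, 0.00017], 0.65], [[0, 0, 0], [0, 0, 0], 0.65], [[0, 0, 0], [0, 0, 0], 0.65]]'

```text
time_s: 9.78
ee_pos: [0.5236, 0.1399, 0.0554]
orientation: [[-0.331, 0.944, 0.001], [0.944, 0.331, 0.002], [0.002, 0.002, -1.0]]
contact_force: [0.2, 6.8, 3.0]
finger_gap: 0.0351
grasp_force: 30.0
```

```bash
python3 st.py
```

```text
q [-0.    0.67 -0.45  1.92  0.46  0.65 -0.39] p [523.6  139.93  55.43] yaw 109.32 F [0.23 6.8  3.03] T [ 1.22 -0.37 -0.1 ] gap 0.0351
```

Call:
jog_arm --plan '[[[0, 0, 10], [0, 0, 0.00017], 0.65], [[0, 0, 10], [0, 0, 0.00017], 0.65], [[0, 0, 10], [0, 0, 0.00017], 0.65], [[0, 0, 0], [0, 0, 0], 0.65], [[0, 0, 0], [0, 0, 0], 0.65]]'

```text
time_s: 10.4
ee_pos: [0.5245, 0.1399, 0.055]
orientation: [[0.185, 0.983, 0.002], [0.983, -0.185, 0.002], [0.003, 0.002, -1.0]]
contact_force: [1.6, 6.0, 1.1]
finger_gap: 0.035
grasp_force: 30.0
```

```bash
python3 st.py
```

```text
q [-0.1   0.65 -0.32  1.92  0.33  0.62 -0.81] p [524.49 139.87  55.05] yaw 79.32 F [1.56 6.02 1.05] T [ 1.09 -0.77 -0.11] gap 0.035
```

Call:
jog_arm --plan '[[[0, 0, 10], [0, 0, 0.00017], 0.65], [[0, 0, 10], [0, 0, 0.00017], 0.65], [[0, 0, 10], [0, 0, 0.00017], 0.65], [[0, 0, 0], [0, 0, 0], 0.65], [[0, 0, 0], [0, 0, 0], 0.65]]'

```text
time_s: 11.02
ee_pos: [0.5252, 0.1394, 0.0546]
orientation: [[0.652, 0.758, 0.003], [0.758, -0.652, 0.002], [0.004, 0.002, -1.0]]
contact_force: [4.4, 4.4, -0.1]
finger_gap: 0.0349
grasp_force: 30.0
```

```bash
python3 st.py
```

```text
q [-0.2   0.64 -0.19  1.93  0.2   0.59 -1.22] p [525.23 139.37  54.61] yaw 49.29 F [ 4.42  4.42 -0.13] T [ 0.8  -1.1  -0.14] gap 0.0349
```

Call:
jog_arm --plan '[[[0, 0, 0], [0, 0, 0.001], 0.65], [[0, 0, 0], [0, 0, 0], 0.65], [[0, 0, 0], [0, 0, 0], 0.65]]'

```text
time_s: 11.4
ee_pos: [0.5253, 0.1395, 0.0541]
orientation: [[0.652, 0.758, 0.004], [0.758, -0.652, 0.002], [0.004, 0.001, -1.0]]
contact_force: [2.6, 4.9, 6.1]
finger_gap: 0.0354
grasp_force: 30.0
```

```bash
python3 st.py
```

```text
q [-0.2   0.64 -0.19  1.93  0.2   0.59 -1.22] p [525.28 139.46  54.06] yaw 49.29 F [2.64 4.89 6.06] T [ 0.72 -0.83 -0.  ] gap 0.0354
```

Call:
jog_arm --plan '[[[0, 0, 0], [0, 0, -0.002], 0.65], [[0, 0, 0], [0, 0, 0], 0.65], [[0, 0, 0], [0, 0, 0], 0.65]]'

```text
time_s: 11.78
ee_pos: [0.525, 0.1392, 0.0551]
orientation: [[0.652, 0.758, 0.003], [0.758, -0.652, 0.002], [0.003, 0.001, -1.0]]
contact_force: [5.3, 6.2, -4.6]
finger_gap: 0.0352
grasp_force: 30.0
```

```bash
python3 st.py
```

```text
q [-0.2   0.64 -0.19  1.93  0.2   0.59 -1.22] p [525.01 139.21  55.09] yaw 49.28 F [ 5.32  6.21 -4.56] T [ 0.9  -1.36  0.03] gap 0.0352
```

Call:
jog_arm --plan '[[[0, 0, 0], [0, 0, -0.001], 0.65], [[0, 0, 0], [0, 0, 0], 0.65]]'

```text
time_s: 12.02
ee_pos: [0.5243, 0.1389, 0.0555]
orientation: [[0.652, 0.758, 0.002], [0.758, -0.652, 0.001], [0.002, 0.0, -1.0]]
contact_force: [5.6, 5.5, -9.9]
finger_gap: 0.0352
grasp_force: 30.0
```

```bash
python3 st.py
```

```text
q [-0.2   0.63 -0.19  1.93  0.2   0.6  -1.22] p [524.31 138.9   55.51] yaw 49.29 F [ 5.62  5.49 -9.91] T [ 0.84 -1.33  0.01] gap 0.0352
```

Call:
jog_arm --plan '[[[0, 0, 0], [0, 0, -0.001], 0.65], [[0, 0, 0], [0, 0, 0], 0.65]]'

```text
time_s: 12.28
ee_pos: [0.5229, 0.1384, 0.0558]
orientation: [[0.652, 0.758, -0.001], [0.758, -0.652, 0.0], [-0.001, -0.001, -1.0]]
contact_force: [3.3, 4.4, -12.5]
finger_gap: 0.0351
grasp_force: 30.0
```

```bash
python3 st.py
```

```text
q [-0.2   0.63 -0.19  1.93  0.2   0.6  -1.22] p [522.92 138.4   55.8 ] yaw 49.3 F [  3.29   4.38 -12.5 ] T [ 0.78 -1.05  0.06] gap 0.0351
```

Call:
jog_arm --plan '[[[0, 0, 0], [0, 0, 0.003], 0.65], [[0, 0, 10], [0, 0, 0.00017], 0.65], [[0, 0, 10], [0, 0, 0.00017], 0.65], [[0, 0, 10], [0, 0, 0.00017], 0.65], [[0, 0, 0], [0, 0, 0], 0.65], [[0, 0, 0], [0, 0, 0], 0.65]]'

```text
time_s: 13.02
ee_pos: [0.5236, 0.1379, 0.0539]
orientation: [[0.944, 0.331, 0.0], [0.331, -0.944, -0.001], [0.0, 0.001, -1.0]]
contact_force: [0.0, 1.5, 5.1]
finger_gap: 0.0351
grasp_force: 30.0
```

```bash
python3 st.py
```

```text
q [-0.3   0.63 -0.05  1.93  0.06  0.58 -1.62] p [523.58 137.88  53.88] yaw 19.3 F [0.02 1.51 5.07] T [ 0.04 -0.19 -0.06] gap 0.0351
```

Call:
jog_arm --plan '[[[0, 0, 0], [0, 0, 0.0015], 0.65], [[0, 0, 0], [0, 0, 0], 0.65], [[0, 0, 0], [0, 0, 0], 0.65]]'

```text
time_s: 13.4
ee_pos: [0.5238, 0.138, 0.0535]
orientation: [[0.944, 0.33, 0.001], [0.33, -0.944, -0.0], [0.001, 0.0, -1.0]]
contact_force: [-2.7, -0.8, 17.3]
finger_gap: 0.0351
grasp_force: 30.0
```

```bash
python3 st.py
```

```text
q [-0.3   0.63 -0.05  1.93  0.06  0.58 -1.62] p [523.8  137.99  53.49] yaw 19.29 F [-2.65 -0.85 17.35] T [-0.19  0.55 -0.03] gap 0.0351
```

The stiffness jumped from about 11 to 31 N/mm between 3.67 and 4.19 rad turned, so the sole meets the counter at about 4.2 rad. All four feet bear within 0.8 rad of zero and the start is no lower than -5.4, so the true zero is 5.0–5.4 rad from the start. I'll turn to 5.24 rad in total.

Call:
jog_arm --plan '[[[0, 0, 0], [0, 0, -0.0018], 0.65], [[0, 0, 10], [0, 0, 5e-05], 0.65], [[0, 0, 10], [0, 0, 5e-05], 0.65], [[0, 0, 10], [0, 0, 5e-05], 0.65], [[0, 0, 10], [0, 0, 5e-05], 0.65], [[0, 0, 10], [0, 0, 5e-05], 0.65], [[0, 0, 10], [0, 0, 5e-05], 0.65], [[0, 0, 0], [0, 0, 0], 0.65]]'

```text
time_s: 14.4
ee_pos: [0.5231, 0.1361, 0.0536]
orientation: [[0.756, -0.655, -0.001], [-0.655, -0.756, -0.003], [0.001, 0.003, -1.0]]
contact_force: [1.0, -2.5, 7.1]
finger_gap: 0.0354
grasp_force: 30.0
```

```bash
python3 st.py
```

```text
q [-0.51  0.64  0.22  1.95 -0.24  0.58 -2.41] p [523.07 136.09  53.57] yaw -40.92 F [ 0.98 -2.5   7.09] T [-0.68  0.06 -0.04] gap 0.0354
```

Call:
jog_arm --plan '[[[0, 0, 0], [0, 0, -0.001], 0.65], [[0, 0, 0], [0, 0, 0], 0.65], [[0, 0, 0], [0, 0, 0], 0.65]]'

```text
time_s: 14.78
ee_pos: [0.5229, 0.1362, 0.0539]
orientation: [[0.755, -0.655, -0.001], [-0.655, -0.755, -0.002], [0.001, 0.003, -1.0]]
contact_force: [3.4, -4.9, -4.2]
finger_gap: 0.0349
grasp_force: 30.0
```

```bash
python3 st.py
```

```text
q [-0.51  0.64  0.22  1.95 -0.24  0.58 -2.42] p [522.88 136.21  53.87] yaw -40.94 F [ 3.44 -4.92 -4.21] T [-1.02 -0.52  0.01] gap 0.0349
```

Call:
jog_arm --plan '[[[0, 0, 0], [0, 0, -0.001], 0.65], [[0, 0, 0], [0, 0, 0], 0.65], [[0, 0, 0], [0, 0, 0], 0.65]]'

```text
time_s: 15.15
ee_pos: [0.5226, 0.1362, 0.0542]
orientation: [[0.756, -0.655, -0.002], [-0.655, -0.756, -0.003], [0.0, 0.003, -1.0]]
contact_force: [4.7, -4.9, -12.1]
finger_gap: 0.0355
grasp_force: 30.0
```

```bash
python3 st.py
```

```text
q [-0.51  0.64  0.22  1.95 -0.24  0.58 -2.42] p [522.63 136.2   54.15] yaw -40.93 F [  4.75  -4.85 -12.13] T [-0.86 -0.95  0.02] gap 0.0355
```

Pulling up with 12 N still shows foot stiffness (about 30 N/mm), so the foot carries roughly its 10 N share and the level is good. I'll relax the arm, let go and rise.

Call:
jog_arm --plan '[[[0, 0, 0], [0, 0, 0.0014], 0.65], [[0, 0, 0], [0, 0, 0], 0.65], [[0, 0, 0], [0, 0, 0], 0.43], [[0, 0, 0], [0, 0, 0], 0.43], [[0, 0, 0], [0, 0, 0], 0.43], [[0, 0, 0], [0, 0, 0], 0.43], [[0, 0, 0], [0, 0, -0.02], 0.43], [[0, 0, 0], [0, 0, -0.04], 0.43]]'

```text
time_s: 16.15
ee_pos: [0.5219, 0.1381, 0.1137]
orientation: [[0.755, -0.656, -0.003], [-0.656, -0.755, -0.001], [-0.002, 0.003, -1.0]]
contact_force: [1.2, 0.1, -0.2]
finger_gap: 0.0504
grasp_force: 0.0
```

Call:
jog_arm --plan '[[[0, 0, 0], [0, 0, -0.06], 0.2], [[0, 0, 0], [0, 0, -0.06], 0], [[0, 0, 0], [0, 0, 0], 0]]'

```text
time_s: 16.52
ee_pos: [0.5261, 0.1391, 0.2389]
orientation: [[0.755, -0.656, 0.008], [-0.656, -0.755, 0.004], [0.004, -0.008, -1.0]]
contact_force: [0.5, 0.2, -0.8]
finger_gap: 0.0781
grasp_force: 0.0
```

```bash
python3 st.py
python3 - <<'E'
from h import *
cv2.imwrite("pics/w2.png",camera("wrist")[:,:,::-1]);cv2.imwrite("pics/top2.png",camera("top")[:,:,::-1])
E
```

```text
q [-0.59  0.36  0.32  1.84 -0.14  0.95 -2.5 ] p [526.14 139.14 238.87] yaw -41.0 F [ 0.55  0.22 -0.85] T [ 0.03 -0.08  0.02] gap 0.0781
```

View pics/w2.png

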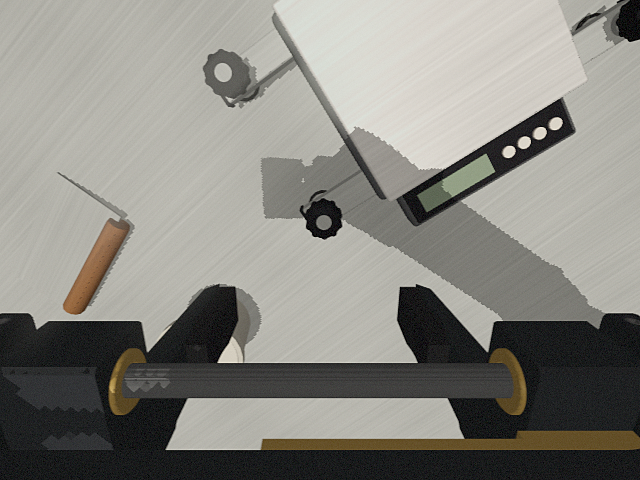

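The wrist view shows the front left knob at (323,218), now free of the fingers, and the scale undisturbed. Next is the tub at about (0.468, -0.370), with its long axis at about -17°.

Call:
jog_arm --plan '[[[0, 0, -8], [0, 0, 0], 0], [[0, 0, -8], [0, 0, 0], 0], [[0, 0, -8], [0, 0, 0], 0], [[0, 0, 0], [0.01, 0.056, 0], 0], [[0, 0, 0], [0.01, 0.056, 0], 0], [[0, 0, 0], [0.01, 0.056, 0], 0], [[0, 0, 0], [0.01, 0.056, 0], 0], [[0, 0, 0], [0.01, 0.056, 0], 0]]'

```text
time_s: 17.62
ee_pos: [0.4876, -0.1454, 0.2324]
orientation: [[0.956, -0.292, -0.003], [-0.292, -0.956, 0.001], [-0.003, 0.0, -1.0]]
contact_force: [0.6, -0.3, -1.2]
finger_gap: 0.0883
grasp_force: 0.0
```

Call:
jog_arm --plan '[[[0, 0, 0], [0.01, 0.056, 0], 0], [[0, 0, 0], [0.01, 0.056, 0], 0], [[0, 0, 0], [0.01, 0.056, 0], 0], [[0, 0, 0], [0.01, 0.056, 0], 0], [[0, 0, 0], [0, 0, 0], 0], [[0, 0, 0], [0, 0, 0], 0]]'

```text
time_s: 18.38
ee_pos: [0.4614, -0.3686, 0.2324]
orientation: [[0.956, -0.292, -0.003], [-0.292, -0.956, 0.002], [-0.003, -0.001, -1.0]]
contact_force: [0.3, 0.2, -0.8]
finger_gap: 0.0883
grasp_force: 0.0
```

```bash
python3 - <<'E'
from h import *
c=cam("wrist");w=camera("wrist")[:,:,::-1];t=camera("top")[:,:,::-1];cv2.imwrite("pics/w3.png",w);cv2.imwrite("pics/top3.png",t)
np.savez("w3.npz",K=c[0],R=c[1],t=c[2])
print(proj(c,[.468,-.37,.056]))
E
python3 st.py
```

```text
[315.49605378 205.48791497]
q [ 0.29  0.46  0.41  1.72 -0.21  1.   -1.08] p [ 462.32 -367.82  233.13] yaw -16.86 F [-0.46  0.45  0.03] T [ 0.05 -0.    0.03] gap 0.088
```

View pics/w3.png

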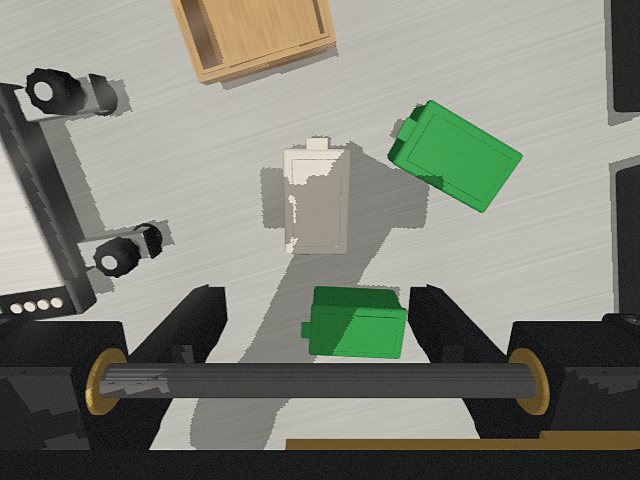

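The wrist view shows the white tub lid with corners at about (285,150), (350,150), (347,253) and (285,252). It lies square to the gripper, with the green look-alikes clear on either side.

Run:
```python
from h import *
d=np.load("w3.npz");c=(d["K"],d["R"],d["t"])
L=np.array([ray(c,u,.056) for u in ((285,150),(350,150),(347,253),(285,252))]);m=L.mean(0)
print(L.round(3),m.round(4),"len/wid",np.linalg.norm(np.diff(L,axis=0),axis=1).round(3))
e=L[0]+L[1]-L[2]-L[3];print("yaw",np.degrees(np.arctan2(e[1],e[0])))
print("shift tool",tool([m[0],m[1],.025]))
# green box clearance: nearest world points
for u in ((388,158),(313,290),(345,288)):print(ray(c,u,.056).round(3))
ct=cam("top");t=cv2.imread("pics/top3.png");h=cv2.cvtColor(t,cv2.COLOR_BGR2HSV)
cr=h[150:290,240:380];k=((cr[...,2]>150)&(cr[...,1]<40)).astype(np.uint8)
print(cr[70,65],k.sum());n,l,st,ce=cv2.connectedComponentsWithStats(k);i=1+st[1:,4].argmax()
P=np.argwhere(l==i)[:,::-1]+[240,150];w=np.array([ray(ct,p,.076)[:2] for p in P[::3]],np.float32);print("pan",cv2.minAreaRect(w),st[i])
cv2.imwrite("pics/c3.png",cv2.resize(t[150:300,220:400],None,fx=4,fy=4,interpolation=3))
```

```text
[[ 0.526 -0.358  0.056]
 [ 0.509 -0.416  0.056]
 [ 0.412 -0.386  0.056]
 [ 0.431 -0.326  0.056]] [ 0.4693 -0.3716  0.056 ] len/wid [0.06  0.101 0.063]
yaw -17.802067838798177
shift tool [0.0082 0.0019 0.2081]
[ 0.491 -0.447  0.056]
[ 0.382 -0.341  0.056]
[ 0.374 -0.374  0.056]
[ 40   9 177] 6744
pan ((0.5758278965950012, -0.02643834799528122), (0.18702861666679382, 0.1877419650554657), 82.09659576416016) [  21   25   90   88 6194]
```

View pics/c3.png

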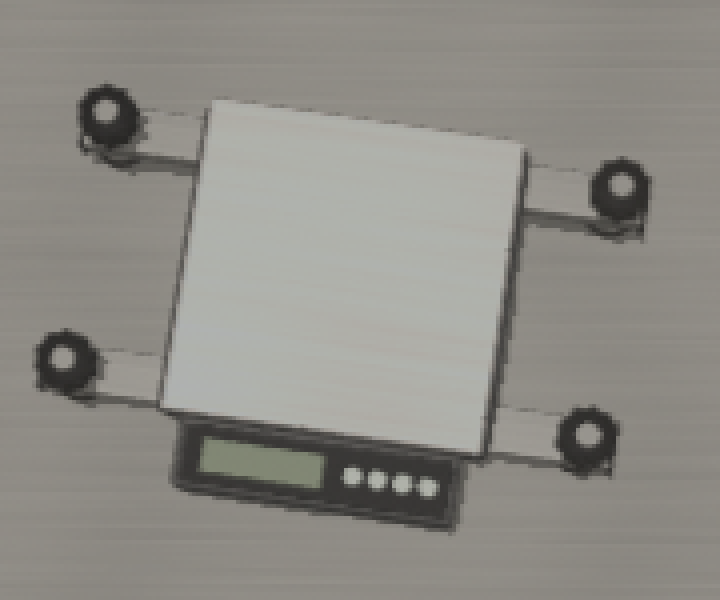

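The crop shows the scale intact on its four knobs, with the pan clear. The pan centre is (0.575, -0.027) at yaw -8°. Now I'll grasp the tub.

Call:
jog_arm --plan '[[[0, 0, 1], [0.008, 0.002, 0.04], 0], [[0, 0, 0], [0, 0, 0.045], 0], [[0, 0, 0], [0, 0, 0.045], 0], [[0, 0, 0], [0, 0, 0.04], 0], [[0, 0, 0], [0, 0, 0.025], 0], [[0, 0, 0], [0, 0, 0.015], 0], [[0, 0, 0], [0, 0, 0.009], 0], [[0, 0, 0], [0, 0, 0.002], 0]]'

```text
time_s: 19.48
ee_pos: [0.4694, -0.3741, 0.0134]
orientation: [[0.951, -0.309, 0.0], [-0.309, -0.951, -0.0], [0.0, -0.0, -1.0]]
contact_force: [-0.4, 0.5, -0.0]
finger_gap: 0.0881
grasp_force: 0.0
```

```bash
python3 st.py
python3 - <<'E'
from h import *
print(tool([.4693,-.3716,.0105]))
E
```

```text
q [ 0.39  0.79  0.29  1.8  -0.36  0.61 -0.99] p [ 469.36 -374.05   13.37] yaw -17.98 F [-0.36  0.46 -0.01] T [ 0.07  0.07 -0.01] gap 0.0881
[-0.0008 -0.0023  0.0029]
```

Call:
jog_arm --plan '[[[0, 0, 0], [-0.001, -0.002, 0.002], 0.1], [[0, 0, 0], [0, 0, 0], 0.2], [[0, 0, 0], [0, 0, 0], 0.26], [[0, 0, 0], [0, 0, 0], 0.3], [[0, 0, 0], [0, 0, 0], 0.34], [[0, 0, 0], [0, 0, 0], 0.4], [[0, 0, 0], [0, 0, 0], 0.45], [[0, 0, 0], [0, 0, 0], 0.45]]'

```text
time_s: 20.48
ee_pos: [0.4693, -0.3713, 0.0116]
orientation: [[0.951, -0.309, 0.001], [-0.309, -0.951, 0.001], [0.0, -0.001, -1.0]]
contact_force: [0.8, 4.9, 5.5]
finger_gap: 0.0633
grasp_force: 30.0
```

```bash
python3 st.py
```

```text
q [ 0.39  0.79  0.28  1.8  -0.36  0.6  -0.99] p [ 469.29 -371.25   11.59] yaw -17.97 F [0.78 4.92 5.51] T [ 0.91 -0.13 -0.01] gap 0.0633
```

Call:
jog_arm --plan '[[[0, 0, 0], [0, 0, -0.005], 0.45], [[0, 0, 0], [0, 0, -0.015], 0.45], [[0, 0, 0], [0, 0, -0.03], 0.45], [[0, 0, 0], [0, 0, 0], 0.45], [[0, 0, 0], [0, 0, 0], 0.45]]'

```text
time_s: 21.1
ee_pos: [0.4682, -0.3718, 0.0608]
orientation: [[0.951, -0.309, -0.001], [-0.309, -0.951, 0.0], [-0.001, -0.0, -1.0]]
contact_force: [0.1, 0.4, -3.8]
finger_gap: 0.0633
grasp_force: 30.0
```

```bash
python3 st.py
python3 - <<'E'
from h import *
a=camera("wrist")[:,:,::-1][100:400,120:520];b=camera("scene")[:,:,::-1][200:350,80:280]
cv2.imwrite("pics/l4.png",np.hstack([a,cv2.resize(b,(400,300),interpolation=3)]))
E
```

```text
q [ 0.36  0.71  0.32  1.8  -0.33  0.68 -1.01] p [ 468.22 -371.83   60.75] yaw -18.01 F [ 0.12  0.43 -3.75] T [ 0.06  0.05 -0.  ] gap 0.0633
```

View pics/l4.png

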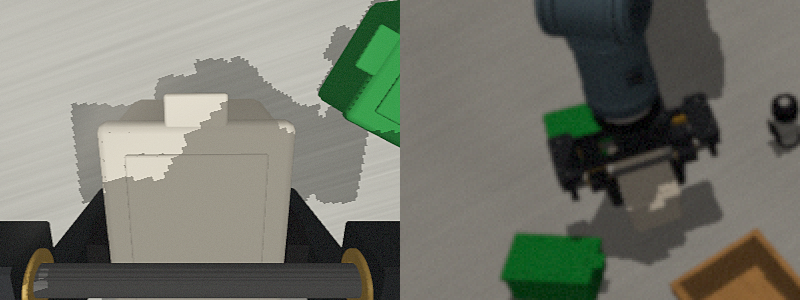

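The tub is lifted level: 3.8 N, lid square between the fingers, the green ones untouched. I'll carry it over the pan.

Call:
jog_arm --plan '[[[0, 0, 0], [0, 0, -0.03], 0.45], [[0, 0, 0], [0, 0, -0.04], 0.45], [[0, 0, -5], [0, 0, -0.04], 0.45], [[0, 0, -5], [0, 0, -0.02], 0.45], [[0, 0, 0], [0.004, -0.025, 0], 0.45], [[0, 0, 0], [0.007, -0.044, 0], 0.45], [[0, 0, 0], [0.008, -0.05, 0], 0.45], [[0, 0, 0], [0.008, -0.05, 0], 0.45]]'

```text
time_s: 22.2
ee_pos: [0.5186, -0.2069, 0.1902]
orientation: [[0.99, -0.14, -0.002], [-0.14, -0.99, 0.0], [-0.002, -0.0, -1.0]]
contact_force: [0.2, -0.8, -3.9]
finger_gap: 0.0632
grasp_force: 30.0
```

Call:
jog_arm --plan '[[[0, 0, 0], [0.008, -0.05, 0], 0.45], [[0, 0, 0], [0.008, -0.05, 0], 0.45], [[0, 0, 0], [0.007, -0.044, 0], 0.45], [[0, 0, 0], [0.004, -0.025, 0], 0.45], [[0, 0, 0], [0.002, -0.012, 0], 0.45], [[0, 0, 0], [0, 0, 0], 0.45], [[0, 0, 0], [0, 0, 0], 0.45]]'

```text
time_s: 23.08
ee_pos: [0.5723, -0.0352, 0.191]
orientation: [[0.99, -0.141, -0.001], [-0.141, -0.99, -0.001], [-0.001, 0.001, -1.0]]
contact_force: [0.3, 0.0, -5.4]
finger_gap: 0.0627
grasp_force: 30.0
```

```bash
python3 st.py
python3 - <<'E'
from h import *
print(tool([.575,-.027,.095]))
E
```

```text
q [-0.25  0.47  0.3   1.8  -0.17  0.89 -1.58] p [572.33 -35.15 191.04] yaw -8.13 F [ 0.25  0.03 -5.4 ] T [ 0.   -0.02 -0.06] gap 0.0627
[ 0.0015 -0.0085  0.096 ]
```

Call:
jog_arm --plan '[[[0, 0, 0], [0.0015, -0.0085, 0.02], 0.45], [[0, 0, 0], [0, 0, 0.03], 0.45], [[0, 0, 0], [0, 0, 0.025], 0.45], [[0, 0, 0], [0, 0, 0.012], 0.45], [[0, 0, 0], [0, 0, 0.008], 0.45], [[0, 0, 0], [0, 0, 0], 0.45], [[0, 0, 0], [0, 0, 0], 0.45]]'

```text
time_s: 23.95
ee_pos: [0.5762, -0.0252, 0.097]
orientation: [[0.99, -0.139, 0.001], [-0.139, -0.99, 0.0], [0.001, -0.0, -1.0]]
contact_force: [0.0, 0.5, -4.0]
finger_gap: 0.0632
grasp_force: 30.0
```

```bash
python3 st.py
```

```text
q [-0.23  0.61  0.26  1.85 -0.23  0.71 -1.55] p [576.16 -25.15  97.02] yaw -8.01 F [ 0.01  0.53 -4.04] T [ 0.05  0.   -0.01] gap 0.0632
```

Call:
jog_arm --plan '[[[0, 0, 0], [-0.001, 0.001, 0.002], 0.45], [[0, 0, 0], [0, 0, 0.002], 0.45], [[0, 0, 0], [0, 0, 0.0015], 0.45], [[0, 0, 0], [0, 0, 0.001], 0.45], [[0, 0, 0], [0, 0, 0.001], 0.45], [[0, 0, 0], [0, 0, 0], 0.45], [[0, 0, 0], [0, 0, 0], 0.45]]'

```text
time_s: 24.82
ee_pos: [0.5744, -0.0259, 0.0887]
orientation: [[0.99, -0.139, 0.0], [-0.139, -0.99, -0.0], [0.0, 0.0, -1.0]]
contact_force: [0.1, -0.5, -4.2]
finger_gap: 0.0632
grasp_force: 30.0
```

Call:
jog_arm --plan '[[[0, 0, 0], [0, 0, 0.0005], 0.45], [[0, 0, 0], [0, 0, 0.0005], 0.45], [[0, 0, 0], [0, 0, 0.0003], 0.45], [[0, 0, 0], [0, 0, 0], 0.45], [[0, 0, 0], [0, 0, 0], 0.45]]'

```text
time_s: 25.45
ee_pos: [0.5744, -0.0259, 0.0874]
orientation: [[0.99, -0.139, -0.0], [-0.139, -0.99, 0.0], [-0.0, -0.0, -1.0]]
contact_force: [0.2, 0.0, -3.4]
finger_gap: 0.0631
grasp_force: 30.0
```

```bash
python3 st.py
```

```text
q [-0.22  0.63  0.25  1.85 -0.23  0.69 -1.55] p [574.39 -25.87  87.42] yaw -8.01 F [ 0.17  0.   -3.41] T [ 0.01 -0.   -0.02] gap 0.0631
```

Call:
jog_arm --plan '[[[0, 0, 0], [0, 0, 0.0004], 0.45], [[0, 0, 0], [0, 0, 0.0004], 0.45], [[0, 0, 0], [0, 0, 0], 0.45]]'

```text
time_s: 25.82
ee_pos: [0.5745, -0.0259, 0.087]
orientation: [[0.99, -0.139, 0.0], [-0.139, -0.99, 0.0], [0.0, -0.0, -1.0]]
contact_force: [-1.3, -0.3, 1.7]
finger_gap: 0.0631
grasp_force: 30.0
```

Call:
jog_arm --plan '[[[0, 0, 0], [0, 0, 0.0004], 0.45], [[0, 0, 0], [0, 0, 0], 0.45], [[0, 0, 0], [0, 0, 0], 0.45]]'

```text
time_s: 26.2
ee_pos: [0.5746, -0.0259, 0.0869]
orientation: [[0.99, -0.139, 0.0], [-0.139, -0.99, 0.0], [0.0, -0.0, -1.0]]
contact_force: [-4.1, -0.3, 7.5]
finger_gap: 0.0633
grasp_force: 30.0
```

The tub is down on the pan. I'll relax, open and rise.

Call:
jog_arm --plan '[[[0, 0, 0], [0, 0, -0.0005], 0.45], [[0, 0, 0], [0, 0, 0], 0.25], [[0, 0, 0], [0, 0, 0], 0.1], [[0, 0, 0], [0, 0, 0], 0.05], [[0, 0, 0], [0, 0, 0], 0.05], [[0, 0, 0], [0, 0, -0.015], 0.05], [[0, 0, 0], [0, 0, -0.03], 0.05], [[0, 0, 0], [0, 0, -0.05], 0.05]]'

```text
time_s: 27.2
ee_pos: [0.5735, -0.0258, 0.1825]
orientation: [[0.99, -0.139, -0.002], [-0.139, -0.99, -0.0], [-0.002, 0.001, -1.0]]
contact_force: [1.5, 0.8, 1.0]
finger_gap: 0.0834
grasp_force: 0.0
```

Call:
jog_arm --plan '[[[0, 0, 0], [-0.01, 0.045, -0.04], 0.05], [[0, 0, 0], [-0.01, 0.05, -0.02], 0.05], [[0, 0, 0], [-0.01, 0.055, 0], 0.05], [[0, 0, 0], [-0.01, 0.055, 0], 0.05], [[0, 0, 0], [-0.01, 0.055, 0], 0.05], [[0, 0, 0], [-0.01, 0.055, 0], 0.05], [[0, 0, 0], [0, 0, 0], 0.05]]'

```text
time_s: 28.08
ee_pos: [0.4683, -0.3348, 0.2431]
orientation: [[0.989, -0.148, 0.0], [-0.148, -0.989, -0.003], [0.001, 0.003, -1.0]]
contact_force: [0.2, 0.9, -0.1]
finger_gap: 0.0836
grasp_force: 0.0
```

```bash
python3 st.py
python3 - <<'E'
from h import *
a=camera("top")[:,:,::-1][120:300,90:480];b=camera("scene")[:,:,::-1][170:350,230:450]
cv2.imwrite("pics/f.png",np.vstack([cv2.resize(a,(650,300),interpolation=3),cv2.resize(b,(650,300),interpolation=3)]))
E
```

```text
q [ 0.23  0.42  0.41  1.76 -0.19  1.   -1.01] p [ 468.26 -334.8   243.11] yaw -8.5 F [ 0.22  0.87 -0.07] T [ 0.02  0.01 -0.07] gap 0.0836
```

View pics/f.png

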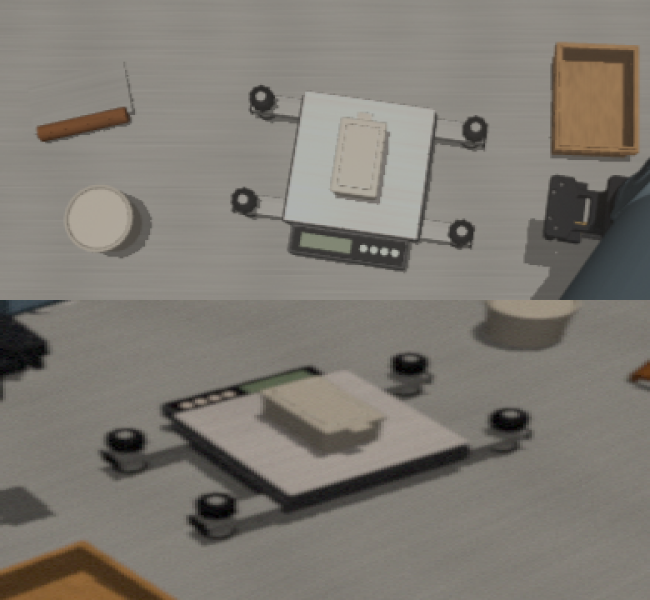

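The tub stands upright in the middle of the pan, the scale is on its four feet, and the other things are untouched. The arm is clear, so I'm handing in.

```bash
python3 -c "
from cell import ctrl
print(ctrl.finish_job())"
```

```text
the job is handed in; nothing more can be done
None
```

The job is handed in, with no verdict returned: I turned the front left foot down about 5.2 rad, where a pull test showed it bearing (its exact zero was inferred, not read), then set the tub upright on the middle of the pan without touching anything else, in about 28 s.

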